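# Put the cleaned footpeg away and lift the bearing off the drain rack with tongs

## Robot

A 7-joint arm with a two-finger parallel gripper is mounted at the origin on the work surface. World frame = base frame: x ahead of the robot, y to its left, z up, the work surface at z = 0. Lengths are in m, angles in rad, forces in N, time in s.
With the tool pointing down it reaches from about 0.4 to 0.85 m from the base axis. Payload 6.9 kg.
Tool frame: the origin (TCP) lies midway between the tips of the shut fingers; the grasp point (between the pads) lies 19 mm behind it; x points along the fingers, y is the direction in which the jaws open and shut, and the axes are right-handed (so a half turn about x gives the same grasp; the last joint's range is limited). The gripper opens to 85 mm and grips with 20 to 120 N. Pads are 22 mm wide; open, the fingers measure 114 mm over their backs; the gripper's body (76 mm by 85 mm) begins 54 mm behind the grasp point. The pads swing forward as they close: fully open they stand 13 mm farther back than shut.
Start: joints at [1.226, 0.507, -0.238, 1.5, 0.126, 1.149, -0.155], TCP at [0.272, -0.563, 0.231] pointing down, gripper open.
Joint ranges: [-3.08, 3.08], [-0.24, 2.05], [-1.43, 1.35], [0, 2.5], [-1.52, 4.66], [0.17, 1.96], [-2.89, 2.89]. Speed limits (rad/s): [2.39, 2.39, 3.14, 3.14, 3.14, 3.14, 3.14].

## Interface

Orientations are given as a 3x3 rotation matrix whose columns are the frame's x, y, z axes.
In Python, from cell import telemetry, eyes, manip gives the robot as it stands. The module is installed in compiled form; this text tells all that it offers.
- The arm moves only by the tool move_arm, never from a script. Its argument "rows" is a list of rows, each a list of 2 entries, a list of its own where there are three numbers: the shift along the tool's x, y, z in units of 40 mm (1.0 is 40 mm), then the turn about the tool's x in units of 5 degrees (1.0 is 5 degrees). In form: [[[dx, dy, dz], twist], ...]. A call has exactly 10 rows; each row is the pose to reach, as a shift and turn from the pose measured when the call began, along the tool's axes at that moment; what a row does not reach only later rows make up. A row lasts 1/10 s, in which the tool goes at most 50 mm and 8.59 degrees, less where a joint would pass 70% of its speed; a pose out of reach is approached as far as the arm can. A call with a gripper value outside its range is refused whole. "jaw" is the opening, from 0 (shut) to 1 (fully open), set as the call begins (left out, the last holds). The fingers move at their own pace and stop on an object; "newtons" is the grip in N (left out, the last holds). Time passes only in rows, so rows that repeat a pose let the fingers close, or fill a call up. It gives the time, the measured TCP pose, the force and the opening at its end, in the units of the state.
- telemetry.sense(): the state, without advancing time (a new reading comes with each control period).
- eyes.get_image(name): name is "side" or "top" or "wrist"; returns (picture, depth): 480x640x3 uint8, blue, green, red; 480x640 float32, m along the optical axis (not along the pixel's ray), 0 where there is no reading.
- eyes.camera_info(name): a dict with "fx", "fy", "cx", "cy" (pixels), "R" (3x3) and "t" (3): a world point X has camera coordinates R X + t; the wrist camera has in their place "hand_eye" (4x4, takes a point from camera to tool coordinates, whose origin is the TCP and whose axes are the tool frame's). Camera axes: x right, y down, z forward; pixel columns grow to the right and rows downward; lengths in m; the calibration is good to about 2 mm. The wrist camera is an equidistant fisheye: a pixel r from the principal point sees the ray r / f radians off the axis. A picture is of the moment at which its call begins: read the wrist's pose just before it. camera_info takes no time and is no camera call.
- manip.finish_job(): hands the job in, once; it reports no verdict.
The state is a dict: "clock": time; "joints": joint angles; "joint_velocities": joint speeds; "joint_efforts": joint torques, N m; "eef_pos": TCP position; "ee_rot": TCP orientation; "ft_force": force on the tool from outside, world axes, zero at the start; "moment": the same for the moment, N m; "finger_gap": opening from 0.0 (shut) to 1.0 (fully open).
Only numpy, scipy, OpenCV 4.12 (cv2) and the standard library are available. Lean on these libraries where they do the work, as an engineer would, in place of code of your own. Each camera call takes 0.05 s, during which the arm holds its last target.

## Task

Two washed parts are ready to come off the drain rack: lay the footpeg in the open drawer of the plastic cabinet, then pick up the tongs, close them on the large bearing and lift it; finish still holding it in the tongs, over the rack and at least 10 cm above it. The bearing is clean, so only the tongs may touch it, never the gripper. Leave the other loose things where they lie.

Things in the scene. Friction and masses are not known exactly. Their poses are not given: they have to be found in the camera images.
- footpeg: aluminium footpeg, 102 long x 26 wide x 18 high mm, 0.14 kg, flat on the rack on the robot's side of the large bearing, roughly across. Origin: middle of its length, at the underside; x along it towards the mounting eye, z up. The toothed tread, x -50 to +18, has upright parallel sides 26 mm apart: grasp it here across y (centre of mass x -8). A 15 mm neck and 20 mm round eye end at x +52.
- bearing: the larger of the two ball bearings on the drain rack: steel ring 40 mm outer diameter, 17 mm bore, 17.5 mm high, 0.1 kg, lying flat near the middle of the rack. Origin: centre of its underside; z along its axis (up).
- tray: fixed drain tray, 260 (x) x 320 (y) mm, with a flat black-coated wire rack on top of its rim; nothing stands above the wires, whose top is 30 mm above the table. Left of it stands a fixed cleaner, 230 mm high. Origin: centre of its underside on the table; x away from the robot (turned by its yaw), z up.
- rack_top (a point): centre of the rack's upper surface (z = 30 mm), axes as the tray's
- tongs: steel spring tongs, 277 mm long, 0.1 kg, lying on the table, arms on edge (22 mm strips; hinge block, grips and paddles 32 mm high) so they open and close level. Origin: between the two upright hinge pins, at the underside; x along the middle line to the tips, y to the left arm. Hinge block and wire loop reach back to x -52; straight arms spread from the hinge to paddles ending at x 224. Centre of mass x 85.
- tongs_left: left (+y) arm of the tongs; origin at its hinge pin (tongs x 0, y +8 mm), at the underside; axes as the tongs' while open, turning about z as it closes (0 to 0.16 rad; 0.10 when holding the bearing). A spring opens the arms; both always turn together.
- tongs_right: right (-y) arm of the tongs, mirror image; origin at its hinge pin (tongs x 0, y -8 mm), at the underside. On the far side of the table, beyond the tongs, stands a fixed black case 70 mm high.
- tongs_grip (a point): point on the tongs' middle line, x 120, half way up (z 16 mm), between the black grips on the arms: squeeze here across y. The grips' faces, 40 mm long between raised end stops, are 61 mm apart at rest (69 mm over the stops), 39 mm when the bearing is held. Squeezing here by d narrows the paddle gap by 1.75 d; it takes 6 N per arm to start, 12 N per arm when the bearing is reached.
- tongs_tips (a point): point on the middle line midway between the paddles (x 205, z 16 mm): the bearing's axis belongs here when the tongs close. The paddles are shallow hollows 28 mm long, 32 mm high; at rest the gap between them is 79 mm, and 72 mm between their inturned outer lips.
- drawer (a joint): opening of the top drawer of the fixed plastic cabinet, in m (0 shut, 0.16 fully out; starts 0.12 to 0.15 open towards the robot); some friction, stays where it is. The cabinet is 260 deep x 220 wide x 200 mm high, in line with the drawer; its front face lies at x = d - 66 mm in the frame of drawer_bay (d = opening in mm), and its top covers the rear of the drawer.
- drawer_bay (a point): point on the drawer's inner floor on its middle line, 60 mm behind the front panel's inner face, 127 mm above the table; x along the drawer to the cabinet's back, y across, z up. Inside 232 (x) x 190 (y) mm, x from -60 to 172; side walls rise 52 mm above the floor, the front panel 59 mm. With the drawer open by d mm, the part clear of the cabinet runs from x = -60 to x = d - 66.
- small_bearing: bystander: smaller bearing, 28 mm diameter, 8 mm high, lying near one end of the rack; origin at the centre of its underside
- spacer: bystander: aluminium spacer tube, 24 mm diameter, 45 mm high, standing near one end of the rack; origin at the centre of its underside
- lens: bystander: red tail-light lens on a black base, 75 x 115 x 41 mm, on the table near the robot's left; origin at the centre of its underside
- torque_wrench: bystander: steel torque wrench 375 mm long, 40 mm high at its head, lying along the far side of the table behind the rack; origin near its middle, at the underside; its x axis, along it to the head, points left (+y)
- spray_can: bystander: plain aluminium spray can, 58 mm diameter, 170 mm high, standing left of the rack; origin at the centre of its underside
- socket: bystander: steel socket, 26 mm diameter, 38 mm high, on the table near the robot's right; origin at the centre of its underside
Not all that is in view belongs to the job. There is more than one size of the footpeg; the job needs the middle-sized.

How it is judged:
By the outcome, as a careful person would: the job done as asked, in the order asked, and still so for the second after the job is handed in, while the arm keeps its last pose, push and grip.
It also fails if it takes over 61 s, if anything falls off the work surface, if the arm or the gripper's body presses on something with over 40 N, if the wrist force passes 120 N, or if a joint passes its speed limit or range.

## Working session

There is one attempt and no reset: what is moved stays moved. The work goes in short steps, Python scripts to look and compute and a tool call to move; the robot and the scene stay as the last step left them, time stands still between calls to the robot, and variables do not carry over. Pictures are saved under pics/ and viewed, and the job is handed in when it is done.

Besides the shell and the picture viewer there is one more tool, called after "Request:" as name(argument=value, ...), one argument or row to a line, values as JSON. move_arm: Moves the arm, as the interface text tells. Its arguments: {"type":"object","properties":{"rows":{"type":"array","items":{"type":"array"}},"jaw":{"type":"number"},"newtons":{"type":"number"}},"required":["rows"]}

```bash
mkdir -p pics
python3 - <<'E'
from cell import telemetry, eyes, manip
import cv2, numpy as np
s=telemetry.sense(); print({k:np.round(v,3).tolist() for k,v in s.items()})
for n in ["side","top","wrist"]:
    p,d=eyes.get_image(n); cv2.imwrite(f"pics/{n}0.png",p); np.save(f"{n}0.npy",d)
    i=eyes.camera_info(n); print(n,{k:np.round(v,4).tolist() for k,v in i.items()})
E
```

```text
{'clock': 0.0, 'joints': [1.227, 0.508, -0.238, 1.501, 0.126, 1.149, -0.155], 'joint_velocities': [0.001, 0.001, 0.001, 0.001, 0.001, 0.0, -0.001], 'joint_efforts': [0.001, -62.058, -2.186, -24.965, 0.013, 0.012, -0.0], 'eef_pos': [0.271, -0.562, 0.23], 'ee_rot': [[-0.001, 0.435, -0.901], [0.002, -0.901, -0.435], [-1.0, -0.002, 0.0]], 'ft_force': [0.561, -0.475, 0.168], 'moment': [0.001, -0.041, 0.044], 'finger_gap': 0.999}
side {'fx': 457.441, 'fy': 457.441, 'cx': 321.184, 'cy': 238.2118, 'R': [[-0.7429, -0.6694, 0.0033], [-0.4207, 0.4631, -0.7801], [0.5207, -0.5809, -0.6257]], 't': [0.3947, 0.2932, 1.0143]}
top {'fx': 489.7712, 'fy': 489.7712, 'cx': 318.465, 'cy': 239.4992, 'R': [[0.009, -0.9999, -0.0059], [-0.9971, -0.0085, -0.0762], [0.0761, 0.0065, -0.9971]], 't': [0.0571, 0.5283, 1.3812]}
wrist {'fx': 371.6483, 'fy': 371.6483, 'cx': 319.1869, 'cy': 246.5658, 'hand_eye': [[-0.0002, -0.2637, 0.9646, -0.1414], [1.0, 0.0001, 0.0002, 0.0004], [-0.0002, 0.9646, 0.2637, -0.0659], [0.0, 0.0, 0.0, 1.0]]}
```

View pics/top0.png

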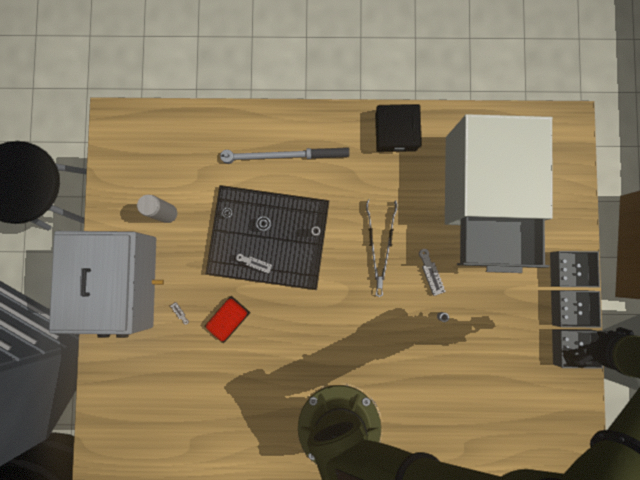

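View pics/side0.png

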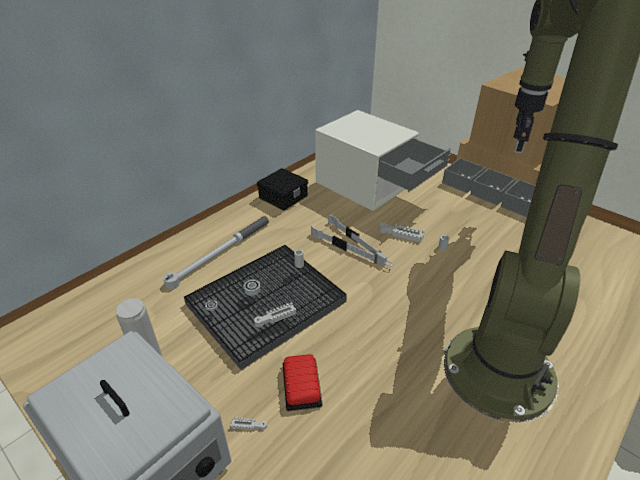

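View pics/wrist0.png

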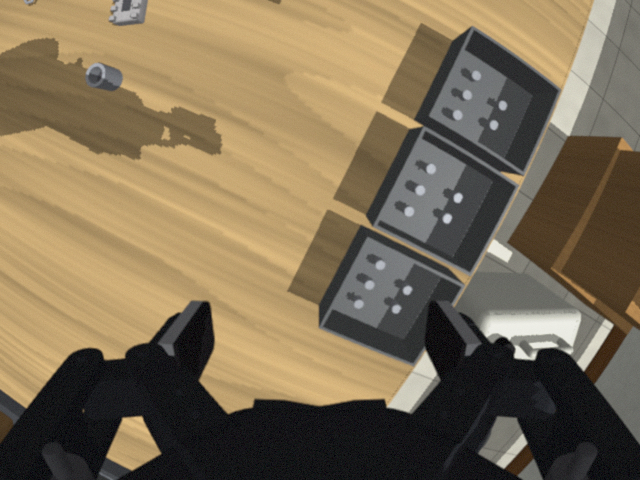

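Footpeg candidates in the top image are (254,263) on the rack, (431,272) on the table, which looks larger, and (179,313) on the table, which looks small. Bearing candidates are (263,223) large, (227,212) small, and (315,231), which is the spacer. The description picks the footpeg at (254,263) and the bearing at (263,223). I'll check both in crops.

Run:
```python
import cv2
p=cv2.imread("pics/top0.png")
cv2.imwrite("pics/c_rack.png",cv2.resize(p[180:295,200:335],None,fx=5.9,fy=5.2,interpolation=cv2.INTER_CUBIC)[:600,:800])
cv2.imwrite("pics/c_tongs.png",cv2.resize(p[190:305,345:455],None,fx=5,fy=5,interpolation=cv2.INTER_CUBIC))
cv2.imwrite("pics/c_drawer.png",cv2.resize(p[200:280,440:560],None,fx=6,fy=6,interpolation=cv2.INTER_CUBIC))
```

```text
(no output)
```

View pics/c_rack.png

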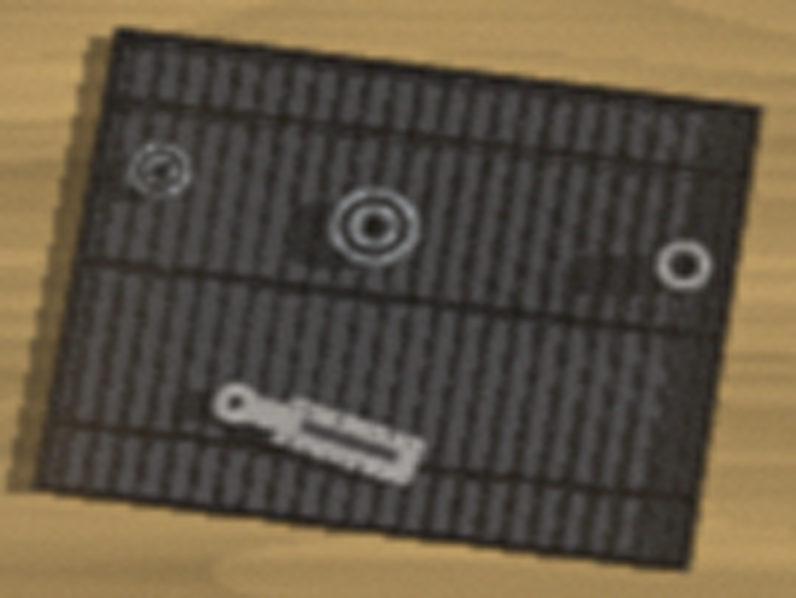

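View pics/c_tongs.png

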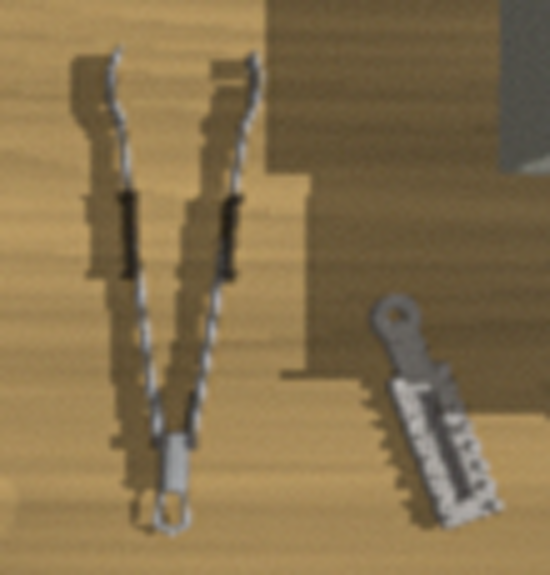

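View pics/c_drawer.png

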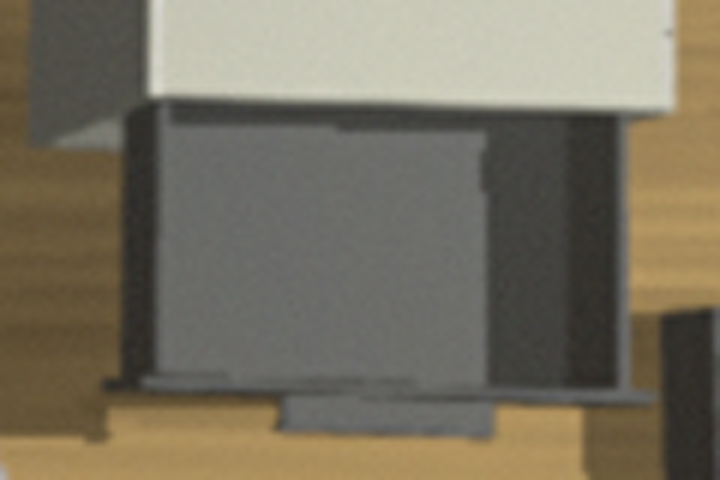

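```bash
cat > h.py <<'E'
import numpy as np, cv2
from cell import telemetry, eyes, manip
def ray(n,px,z):
    i=eyes.camera_info(n);R=np.array(i["R"]);t=np.array(i["t"])
    d=R.T@np.array([(px[0]-i["cx"])/i["fx"],(px[1]-i["cy"])/i["fy"],1]);c=-R.T@t
    return c+d*(z-c[2])/d[2]
def proj(n,X):
    i=eyes.camera_info(n);q=np.array(i["R"])@np.array(X)+i["t"]
    return np.array([i["fx"]*q[0]/q[2]+i["cx"],i["fy"]*q[1]/q[2]+i["cy"]])
def wray(s,px,z):
    i=eyes.camera_info("wrist");H=np.array(i["hand_eye"]);R=np.array(s["ee_rot"]);p=np.array(s["eef_pos"])
    u=np.array([px[0]-i["cx"],px[1]-i["cy"]]);r=np.hypot(*u);th=r/i["fx"]
    d=np.array([*(np.sin(th)*u/r),np.cos(th)]);d=R@H[:3,:3]@d;c=R@H[:3,3]+p
    return c+d*(z-c[2])/d[2]
def wproj(s,X):
    i=eyes.camera_info("wrist");H=np.array(i["hand_eye"]);R=np.array(s["ee_rot"]);p=np.array(s["eef_pos"])
    q=H[:3,:3].T@(R.T@(np.array(X)-p)-H[:3,3]);rr=np.hypot(q[0],q[1]);th=np.arctan2(rr,q[2])
    return np.array([i["cx"]+i["fx"]*th*q[0]/rr,i["cy"]+i["fx"]*th*q[1]/rr])
E
python3 - <<'E'
from h import *
def c(x,y,sx,sy,ox,oy): return ((x+.5)/sx-.5+ox,(y+.5)/sy-.5+oy)
r=lambda x,y:c(x,y,5.9,5.2,200,180); t=lambda x,y:c(x,y,5,5,345,190); d=lambda x,y:c(x,y,6,6,440,200)
for n,p,z in [("bearing",r(375,228),.0475),("eye",r(236,401),.046),("treadend",r(418,462),.048),("rk1",r(118,30),.03),("rk2",r(760,105),.03),("rk3",r(688,570),.03),("rk4",r(38,490),.03),("spacer",r(684,265),.075),("small",r(160,170),.038),
 ("ltip",t(117,50),.032),("rtip",t(255,57),.032),("lgrip",t(129,235),.032),("rgrip",t(230,237),.032),("hinge",t(175,440),.032),("loop",t(173,530),.02),
 ("dr_fl",d(160,385),.127),("dr_fr",d(570,388),.127),("front top l",d(140,378),.186),("front top r",d(620,390),.186),("cab top l",d(150,98),.2),("cab top r",d(672,108),.2)]:
    print(n,np.round(ray("top",p,z),4))
D=np.load("top0.npy")
i=eyes.camera_info("top")
for u,v in [(263,223),(265,267),(369,232),(500,240),(500,170),(480,240)]:
    zc=D[v,u]; X=np.array(i["R"]).T@(np.array([(u-i["cx"])/i["fx"],(v-i["cy"])/i["fy"],1])*zc-i["t"]);print(u,v,X.round(4))
E
```

```text
bearing [0.5697 0.2177 0.0475]
eye [0.4755 0.2823 0.046 ]
treadend [0.4434 0.195  0.048 ]
rk1 [0.6804 0.3468 0.03  ]
rk2 [0.6411 0.0343 0.03  ]
rk3 [0.3864 0.0668 0.03  ]
rk4 [0.4269 0.379  0.03  ]
spacer [0.5482 0.0697 0.075 ]
small [0.6017 0.323  0.038 ]
ltip [ 0.6423 -0.0787  0.032 ]
rtip [ 0.6389 -0.1574  0.032 ]
lgrip [ 0.5364 -0.0856  0.032 ]
rgrip [ 0.5357 -0.1429  0.032 ]
hinge [ 0.4206 -0.1117  0.032 ]
loop [ 0.3697 -0.1119  0.02  ]
dr_fl [ 0.459 -0.328  0.127]
dr_fr [ 0.4593 -0.5071  0.127 ]
front top l [ 0.4601 -0.3023  0.186 ]
front top r [ 0.4569 -0.5023  0.186 ]
cab top l [ 0.5763 -0.304   0.2   ]
cab top r [ 0.5739 -0.5206  0.2   ]
263 223 [0.5759 0.2236 0.0016]
265 267 [0.4472 0.2098 0.0517]
369 232 [ 0.5518 -0.0841  0.0071]
500 240 [ 0.5227 -0.419   0.1234]
500 170 [0.4211 0.0526 1.4177]
480 240 [ 0.522  -0.3654  0.126 ]
```

```bash
cat >> h.py <<'E'
def go(pos,jaw=None):
    "units for a move to world pos, jaw axis world angle deg"
    s=telemetry.sense();R=np.array(s["ee_rot"]);p=np.array(s["eef_pos"])
    d=R.T@(np.array(pos)-p)/.04
    a=np.degrees(np.arctan2(R[1,1],R[0,1])); tw=0 if jaw is None else -((jaw-a+180)%360-180)/5
    print("shift",d.round(3),"twist",round(tw,2),"now",p.round(4),"jaw",round(a,2),"t",round(float(s["clock"]),2),"gap",round(float(s["finger_gap"]),3),"F",np.round(s["ft_force"],1), "tilt",np.round(R[:,0],3))
E
python3 -c "
from h import *
go((.42,-.15,.30),-40)
go((.457,.2326,.16),-20.2)"
```

```text
shift [-1.724 -7.675 -7.826] twist -4.85 now [ 0.2715 -0.5625  0.2306] jaw -64.23 t 0.15 gap 0.994 F [-0.3  0.1 -0.1] tilt [-0.001  0.001 -1.   ]
shift [  1.788 -15.881 -12.818] twist -8.81 now [ 0.2715 -0.5625  0.2306] jaw -64.23 t 0.15 gap 0.994 F [-0.3  0.1 -0.1] tilt [-0.001  0.001 -1.   ]
```

Request:
move_arm(
  rows=[
    [[-0.4, -0.4, -0.4], -0.3],
    [[-0.9, -1.2, -1.2], -0.8],
    [[-1.4, -2.1, -2.1], -1.4],
    [[-1.7, -3.0, -3.0], -1.9],
    [[-1.7, -3.9, -3.9], -2.5],
    [[-1.7, -4.7, -4.7], -3.0],
    [[-1.7, -5.5, -5.5], -3.5],
    [[-1.7, -6.3, -6.4], -4.0],
    [[-1.7, -7.0, -7.1], -4.4],
    [[-1.7, -7.7, -7.8], -4.8],
  ],
  jaw=0.65,
  newtons=40,
)

```text
clock: 1.15
eef_pos: [0.4188, -0.1477, 0.2991]
ee_rot: [[-0.0, 0.765, -0.644], [0.001, -0.644, -0.765], [-1.0, -0.001, -0.0]]
ft_force: [0.7, -0.2, -0.3]
finger_gap: 0.646
```

```bash
python3 -c "
from h import *
print(telemetry.sense()['joints'])
go((.457,.2326,.16),-20.2)"
```

```text
[ 0.71733234  0.1852268  -0.52567848  1.82103493  0.09997548  1.16235346
 -0.54091448]
shift [ 3.486 -5.393 -7.885] twist -3.98 now [ 0.4188 -0.1477  0.2991] jaw -40.12 t 1.15 gap 0.646 F [ 0.7 -0.2 -0.3] tilt [-0.     0.001 -1.   ]
```

Tracking is good, so I'll go to hover.

Request:
move_arm(
  rows=[
    [[0.2, -0.6, -0.8], -0.4],
    [[0.5, -1.1, -1.6], -0.8],
    [[0.8, -1.7, -2.5], -1.3],
    [[1.2, -2.3, -3.3], -1.7],
    [[1.6, -2.9, -4.2], -2.1],
    [[2.0, -3.5, -5.1], -2.6],
    [[2.5, -4.1, -6.0], -3.0],
    [[2.9, -4.6, -6.8], -3.4],
    [[3.3, -5.1, -7.5], -3.8],
    [[3.5, -5.4, -7.9], -4.0],
  ],
)

```text
clock: 2.15
eef_pos: [0.4563, 0.2361, 0.158]
ee_rot: [[-0.002, 0.94, -0.34], [0.002, -0.34, -0.94], [-1.0, -0.003, -0.001]]
ft_force: [-0.5, -1.7, -0.3]
finger_gap: 0.652
```

```bash
python3 -c "
from h import *
go((.457,.2326,.16),-20.2)
s=telemetry.sense();p,d=eyes.get_image('wrist');cv2.imwrite('pics/w1.png',p);np.save('w1.npy',d)
import pickle;pickle.dump(s,open('s1.pkl','wb'))
for X in [(.457,.2326,.048),(.4755,.2823,.046),(.4434,.195,.048)]: print(wproj(s,X).round(1))"
```

```text
shift [-0.05   0.047  0.077] twist 0.06 now [0.4563 0.2361 0.158 ] jaw -19.88 t 2.15 gap 0.652 F [-0.5 -1.7 -0.3] tilt [-0.002  0.002 -1.   ]
[322.5 247. ]
[323.4 170.8]
[322.4 299.5]
```

View pics/w1.png

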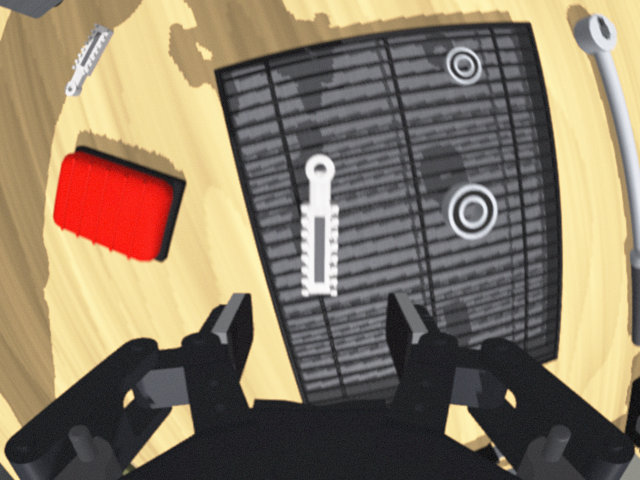

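The wrist view shows the rack footpeg with its eye at (320,168) and tread end at (320,296). It lies straight along the image between the fingers, close to the prediction. The bearing is at (472,211). Next I'll refine the pose.

```bash
python3 -c "
from h import *
import pickle;s=pickle.load(open('s1.pkl','rb'))
e=wray(s,(320,168.5),.046);t=wray(s,(319.5,295.5),.048);b=wray(s,(471.5,211),.0475)
print(e,t,b); u=(e-t)[:2];L=np.hypot(*u);u/=L;print(L,np.degrees(np.arctan2(u[1],u[0]))); g=t[:2]+u*.040;print(g)
a=np.degrees(np.arctan2(u[1],u[0]))-90
go((*g,.034),a)"
```

```text
[0.47385775 0.28456793 0.046     ] [0.44248167 0.19869732 0.048     ] [0.5679709  0.22121385 0.0475    ]
0.09142330186323834 69.92830715578887
[0.4562095  0.23626787]
shift [3.09  0.042 0.063] twist 0.07 now [0.4558 0.2387 0.1576] jaw -19.72 t 2.2 gap 0.651 F [ 0.3  3.7 -0.2] tilt [-0.003  0.004 -1.   ]
```

Request:
move_arm(
  rows=[
    [[0.3, 0.04, 0.06], 0],
    [[0.8, 0.04, 0.06], 0],
    [[1.3, 0.04, 0.06], 0],
    [[1.8, 0.04, 0.06], 0],
    [[2.2, 0.04, 0.06], 0],
    [[2.6, 0.04, 0.06], 0],
    [[2.9, 0.04, 0.06], 0],
    [[3.05, 0.04, 0.06], 0],
    [[3.05, 0.04, 0.06], 0],
    [[3.05, 0.04, 0.06], 0],
  ],
)

```text
clock: 3.2
eef_pos: [0.4564, 0.2365, 0.036]
ee_rot: [[-0.002, 0.941, -0.337], [0.004, -0.337, -0.941], [-1.0, -0.004, -0.003]]
ft_force: [0.6, 0.1, -0.0]
finger_gap: 0.65
```

Request:
move_arm(
  rows=[
    [[0, 0, 0], 0],
    [[0, 0, 0], 0],
    [[0, 0, 0], 0],
    [[0, 0, 0], 0],
    [[0, 0, 0], 0],
    [[0, 0, 0], 0],
    [[0, 0, 0], 0],
    [[-0.1, 0, 0], 0],
    [[-0.4, 0, 0], 0],
    [[-0.8, 0, 0], 0],
  ],
  jaw=0.0,
  newtons=50,
)

```text
clock: 4.2
eef_pos: [0.456, 0.2362, 0.0685]
ee_rot: [[-0.004, 0.941, -0.337], [0.004, -0.337, -0.941], [-1.0, -0.005, -0.002]]
ft_force: [0.4, 0.3, -2.1]
finger_gap: 0.287
```

```bash
python3 -c "
from h import *
s=telemetry.sense();p,d=eyes.get_image('wrist');cv2.imwrite('pics/w2.png',p)
go((.46,.15,.30),-20)
go((.46,-.2,.34),-10)
"
```

```text
shift [-5.735  0.789  1.999] twist 0.06 now [0.4572 0.2371 0.0711] jaw -19.7 t 4.25 gap 0.29 F [1.  0.1 0.6] tilt [-0.     0.005 -1.   ]
shift [-6.781  3.737 10.231] twist -1.94 now [0.4572 0.2371 0.0711] jaw -19.7 t 4.25 gap 0.29 F [1.  0.1 0.6] tilt [-0.     0.005 -1.   ]
```

View pics/w2.png

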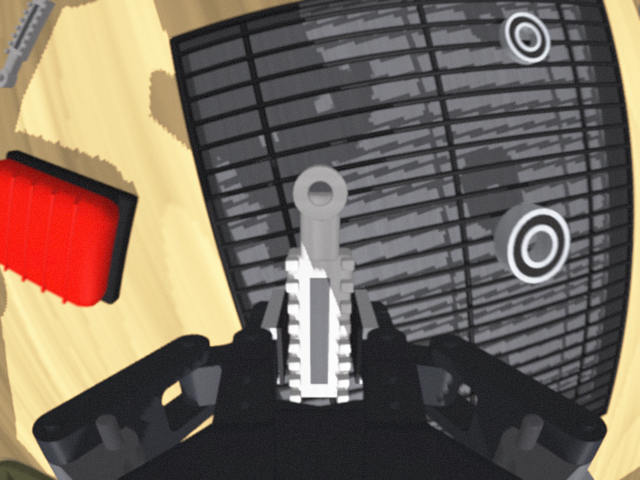

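The footpeg is gripped (gap 0.29, about 25 mm) and lifted. I'll carry it across to the drawer.

Request:
move_arm(
  rows=[
    [[-0.8, 0.0, 0.2], 0],
    [[-1.8, 0.2, 0.6], 0],
    [[-2.8, 0.5, 1.2], 0],
    [[-3.8, 0.8, 2.0], -0.2],
    [[-4.7, 1.1, 2.9], -0.5],
    [[-5.5, 1.4, 3.8], -0.8],
    [[-6.2, 1.7, 4.7], -1.0],
    [[-6.7, 2.1, 5.7], -1.2],
    [[-6.8, 2.5, 6.7], -1.4],
    [[-6.8, 2.9, 7.7], -1.6],
  ],
)

```text
clock: 5.25
eef_pos: [0.4625, -0.095, 0.343]
ee_rot: [[0.003, 0.979, -0.202], [0.004, -0.202, -0.979], [-1.0, 0.002, -0.004]]
ft_force: [0.6, -0.6, -1.5]
finger_gap: 0.284
```

```bash
python3 -c "
from h import *
go((.51,-.41,.32),0)
"
```

```text
shift [0.546 2.753 7.474] twist -2.33 now [ 0.4625 -0.095   0.343 ] jaw -11.66 t 5.25 gap 0.284 F [ 0.6 -0.6 -1.5] tilt [ 0.003  0.004 -1.   ]
```

Request:
move_arm(
  rows=[
    [[0, 0.3, 0.9], -0.3],
    [[0, 0.7, 1.8], -0.6],
    [[0, 1.0, 2.7], -0.9],
    [[0.1, 1.3, 3.6], -1.2],
    [[0.2, 1.7, 4.5], -1.4],
    [[0.3, 2.0, 5.4], -1.7],
    [[0.4, 2.3, 6.3], -2.0],
    [[0.5, 2.6, 7.0], -2.2],
    [[0.5, 2.75, 7.45], -2.3],
    [[0.5, 2.75, 7.45], -2.3],
  ],
)

```text
clock: 6.25
eef_pos: [0.5089, -0.4123, 0.3205]
ee_rot: [[0.001, 1.0, -0.007], [0.004, -0.007, -1.0], [-1.0, 0.001, -0.004]]
ft_force: [0.5, 0.3, -0.3]
finger_gap: 0.286
```

```bash
python3 -c "
from h import *
import pickle
s=telemetry.sense();p,d=eyes.get_image('wrist');cv2.imwrite('pics/w3.png',p);pickle.dump(s,open('s3.pkl','wb'))
go((.51,-.41,.32),0)
"
```

```text
shift [0.026 0.012 0.   ] twist -0.06 now [ 0.5095 -0.41    0.321 ] jaw -0.28 t 6.3 gap 0.293 F [-0.1  0.6 -1.6] tilt [ 0.002  0.005 -1.   ]
```

View pics/w3.png

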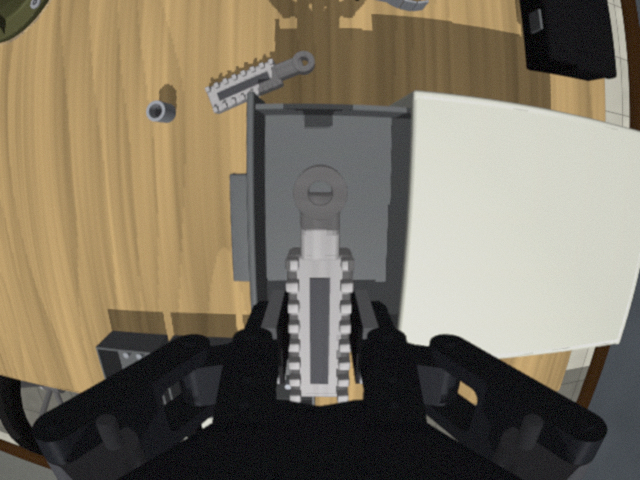

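```bash
python3 -c "
from h import *
import pickle;s=pickle.load(open('s3.pkl','rb'))
for n,px,z in [('front inner top',(260,200),.186),('front floor',(267,200),.127),('cab edge',(410,180),.2),('cab edge2',(404,270),.2),('side wall top inner',(340,110),.179),('sidefloor',(330,117),.127)]: print(n,wray(s,px,z).round(4))
go((.512,-.413,.137),0)"
```

```text
front inner top [ 0.4641 -0.3845  0.186 ]
front floor [ 0.461  -0.3926  0.127 ]
cab edge [ 0.574  -0.3684  0.2   ]
cab edge2 [ 0.5726 -0.4362  0.2   ]
side wall top inner [ 0.5248 -0.3171  0.179 ]
sidefloor [ 0.5188 -0.3181  0.127 ]
shift [4.6   0.055 0.099] twist -0.06 now [ 0.5095 -0.41    0.321 ] jaw -0.28 t 6.3 gap 0.293 F [-0.1  0.6 -1.6] tilt [ 0.002  0.005 -1.   ]
```

Request:
move_arm(
  rows=[
    [[0.5, 0.1, 0.05], 0],
    [[1.2, 0.1, 0.05], 0],
    [[2.0, 0.1, 0.05], 0],
    [[2.7, 0.1, 0.05], 0],
    [[3.3, 0.1, 0.05], 0],
    [[3.8, 0.1, 0.05], 0],
    [[4.2, 0.1, 0.05], 0],
    [[4.5, 0.1, 0.05], 0],
    [[4.62, 0.1, 0.05], 0],
    [[4.62, 0.1, 0.05], 0],
  ],
)

```text
clock: 7.3
eef_pos: [0.5138, -0.4105, 0.1362]
ee_rot: [[0.001, 1.0, -0.004], [0.006, -0.004, -1.0], [-1.0, 0.001, -0.006]]
ft_force: [0.6, 0.4, -1.4]
finger_gap: 0.29
```

```bash
python3 -c "
from h import *
go((.514,-.413,.135),0)
go((.514,-.413,.32),0)"
```

```text
shift [0.03  0.006 0.062] twist -0.05 now [ 0.5138 -0.4105  0.1362] jaw -0.25 t 7.3 gap 0.29 F [ 0.6  0.4 -1.4] tilt [ 0.001  0.006 -1.   ]
shift [-4.595  0.012  0.036] twist -0.05 now [ 0.5138 -0.4105  0.1362] jaw -0.25 t 7.3 gap 0.29 F [ 0.6  0.4 -1.4] tilt [ 0.001  0.006 -1.   ]
```

Request:
move_arm(
  rows=[
    [[0.04, 0, 0], 0],
    [[0.04, 0, 0], 0],
    [[0.04, 0, 0], 0],
    [[0.04, 0, 0], 0],
    [[0.04, 0, 0], 0],
    [[0, 0, 0], 0],
    [[-0.4, 0, 0], 0],
    [[-1.0, 0, 0], 0],
    [[-1.8, 0, 0], 0],
    [[-2.8, 0, 0], 0],
  ],
  jaw=0.5,
)

```text
clock: 8.3
eef_pos: [0.5129, -0.4108, 0.2483]
ee_rot: [[-0.001, 1.0, -0.004], [0.007, -0.004, -1.0], [-1.0, -0.001, -0.007]]
ft_force: [0.6, -0.2, 0.8]
finger_gap: 0.5
```

```bash
python3 -c "
from h import *
s=telemetry.sense();p,d=eyes.get_image('wrist');cv2.imwrite('pics/w4.png',p)
go((.52,-.3,.34),-30)
go((.5,-.12,.2),-91.7)"
```

```text
shift [-2.082  0.112 -2.798] twist 5.95 now [ 0.5158 -0.4118  0.2566] jaw -0.26 t 8.35 gap 0.498 F [ 1.8 -0.7  6.3] tilt [ 0.009  0.001 -1.   ]
shift [ 1.419 -0.439 -7.292] twist 18.29 now [ 0.5158 -0.4118  0.2566] jaw -0.26 t 8.35 gap 0.498 F [ 1.8 -0.7  6.3] tilt [ 0.009  0.001 -1.   ]
```

View pics/w4.png

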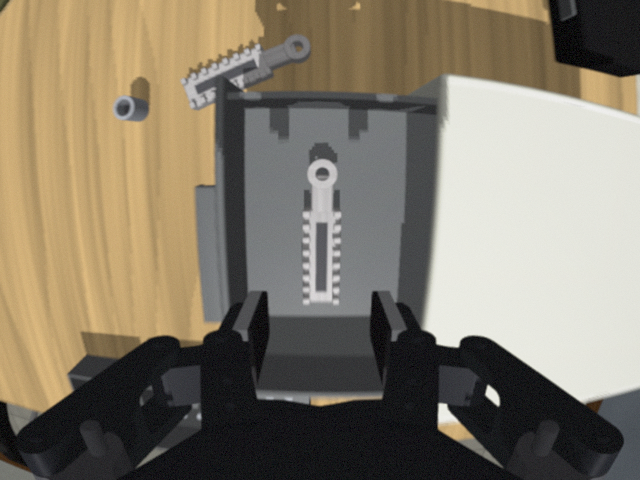

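The footpeg lies flat on the drawer floor, eye at (322,172) and tread end at (322,303). Next I'll hover over the tongs with the jaw open.

Request:
move_arm(
  rows=[
    [[-0.6, 0, -0.2], 1.0],
    [[-1.3, 0, -0.7], 2.6],
    [[-1.6, -0.1, -1.5], 4.2],
    [[-1.6, -0.2, -2.5], 5.8],
    [[-1.4, -0.3, -3.5], 7.4],
    [[-1.0, -0.3, -4.5], 9.0],
    [[-0.4, -0.3, -5.4], 10.6],
    [[0.1, -0.3, -6.2], 12.2],
    [[0.4, -0.2, -6.8], 13.8],
    [[0.6, -0.1, -7.2], 15.4],
  ],
  jaw=1.0,
)

```text
clock: 9.35
eef_pos: [0.5129, -0.1213, 0.2322]
ee_rot: [[0.008, 0.217, -0.976], [0.002, -0.976, -0.217], [-1.0, 0.0, -0.008]]
ft_force: [0.4, -0.2, 1.0]
finger_gap: 1.002
```

```bash
python3 -c "
from h import *
go((.52,-.115,.2),-91.7)"
```

```text
shift [ 0.808 -0.116 -0.202] twist 2.85 now [ 0.5129 -0.1213  0.2322] jaw -77.45 t 9.35 gap 1.002 F [ 0.4 -0.2  1. ] tilt [ 0.008  0.002 -1.   ]
```

Request:
move_arm(
  rows=[
    [[0.2, 0, 0], 1.2],
    [[0.5, -0.1, -0.1], 2.4],
    [[0.7, -0.1, -0.2], 2.85],
    [[0.8, -0.1, -0.2], 2.85],
    [[0.8, -0.1, -0.2], 2.85],
    [[0.8, -0.1, -0.2], 2.85],
    [[0.8, -0.1, -0.2], 2.85],
    [[0.8, -0.1, -0.2], 2.85],
    [[0.8, -0.1, -0.2], 2.85],
    [[0.8, -0.1, -0.2], 2.85],
  ],
)

```text
clock: 10.35
eef_pos: [0.5201, -0.1157, 0.2004]
ee_rot: [[0.008, -0.03, -1.0], [0.002, -1.0, 0.03], [-1.0, -0.002, -0.008]]
ft_force: [1.2, 0.1, -0.8]
finger_gap: 0.999
```

```bash
python3 -c "
from h import *
import pickle
s=telemetry.sense();p,d=eyes.get_image('wrist');cv2.imwrite('pics/w5.png',p);pickle.dump(s,open('s5.pkl','wb'))
go((.52,-.115,.2),-91.7)
c=p[0:480,160:480];print(wproj(s,(.536,-.1143,.032)))"
```

```text
shift [ 0.01  -0.017  0.003] twist 0.0 now [ 0.5201 -0.1157  0.2004] jaw -91.7 t 10.4 gap 0.996 F [-0.6  0.4  0.1] tilt [ 0.008  0.002 -1.   ]
[316.39807977 208.90620905]
```

View pics/w5.png

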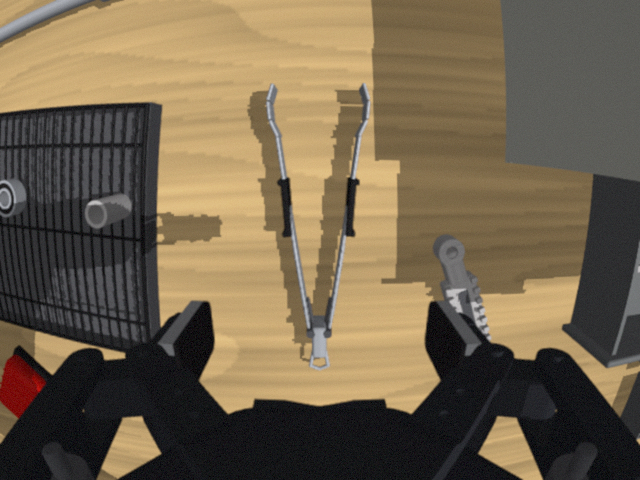

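Run:
```python
import cv2
p=cv2.imread("pics/w5.png")
cv2.imwrite("pics/c5.png",cv2.resize(p[70:250,250:390],None,fx=3.3,fy=3.3,interpolation=cv2.INTER_CUBIC))
```

```text
(no output)
```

View pics/c5.png

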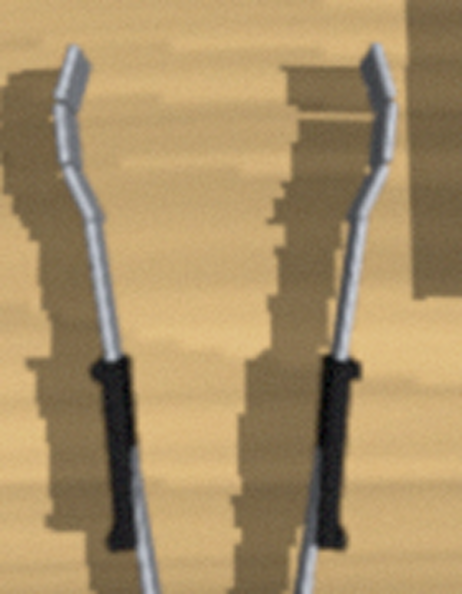

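Run:
```python
from h import *
import pickle;s=pickle.load(open('s5.pkl','rb'))
f=lambda x,y:((x+.5)/3.3-.5+250,(y+.5)/3.3-.5+70)
P={}
for n,px,z in [('lt',f(73,45),.032),('rt',f(376,45),.032),('lg',f(104,455),.032),('rg',f(344,455),.032),('ls',f(93,370),.032),('rs',f(360,370),.032),('lb',f(110,540),.032),('rb',f(347,540),.032),('loop',(319,368),.02)]:
    P[n]=wray(s,px,z);print(n,P[n].round(4))
m=lambda a,b:(P[a]+P[b])[:2]/2
t=m('lt','rt');g=m('lg','rg');b=m('lb','rb');st=m('ls','rs');print(t,g,st,b,P['loop'])
print("gap",np.linalg.norm(P['lg']-P['rg']),np.linalg.norm(t-g))
u=t-P['loop'][:2];print("yaw",np.degrees(np.arctan2(u[1],u[0])),"len",np.hypot(*u))
```

```text
lt [ 0.6437 -0.0806  0.032 ]
rt [ 0.6414 -0.1564  0.032 ]
lg [ 0.5382 -0.0845  0.032 ]
rg [ 0.5363 -0.146   0.032 ]
ls [ 0.5602 -0.0827  0.032 ]
rs [ 0.5582 -0.1504  0.032 ]
lb [ 0.5158 -0.0849  0.032 ]
rb [ 0.514  -0.1466  0.032 ]
loop [ 0.3716 -0.1116  0.02  ]
[ 0.64255457 -0.11853887] [ 0.53725544 -0.11527711] [ 0.55916164 -0.11657555] [ 0.51486081 -0.11577381] [ 0.37157854 -0.11159385  0.02      ]
gap 0.06154137988052277 0.10534963616788642
yaw -1.4681480436310865 len 0.27106501190810767
```

```bash
python3 -c "
from h import *
go((.537,-.1153,-.001),-91.6)"
```

```text
shift [ 5.038 -0.012 -0.38 ] twist -0.02 now [ 0.5201 -0.1157  0.2004] jaw -91.7 t 10.4 gap 0.996 F [-0.6  0.4  0.1] tilt [ 0.008  0.002 -1.   ]
```

Request:
move_arm(
  rows=[
    [[0.4, 0, -0.1], 0],
    [[1.1, 0, -0.3], 0],
    [[1.9, 0, -0.38], 0],
    [[2.7, 0, -0.38], 0],
    [[3.4, 0, -0.38], 0],
    [[3.9, 0, -0.38], 0],
    [[4.4, 0, -0.38], 0],
    [[4.8, 0, -0.38], 0],
    [[5.03, 0, -0.38], 0],
    [[5.03, 0, -0.38], 0],
  ],
)

```text
clock: 11.4
eef_pos: [0.5363, -0.1156, -0.0017]
ee_rot: [[0.006, -0.03, -1.0], [0.002, -1.0, 0.03], [-1.0, -0.002, -0.006]]
ft_force: [0.1, 0.3, 0.3]
finger_gap: 1.001
```

Request:
move_arm(
  rows=[
    [[0, 0, 0], 0],
    [[0, 0, 0], 0],
    [[0, 0, 0], 0],
    [[0, 0, 0], 0],
    [[0, 0, 0], 0],
    [[0, 0, 0], 0],
    [[0, 0, 0], 0],
    [[0, 0, 0], 0],
    [[0, 0, 0], 0],
    [[0, 0, 0], 0],
  ],
  jaw=0.66,
  newtons=40,
)

```text
clock: 12.4
eef_pos: [0.5372, -0.1157, -0.0003]
ee_rot: [[0.009, -0.029, -1.0], [0.002, -1.0, 0.029], [-1.0, -0.002, -0.009]]
ft_force: [-0.3, 0.5, 6.8]
finger_gap: 0.663
```

```bash
python3 -c "
from h import *
import pickle
s=telemetry.sense();p,d=eyes.get_image('wrist');cv2.imwrite('pics/w6.png',p);pickle.dump(s,open('s6.pkl','wb'))
p,d=eyes.get_image('side');cv2.imwrite('pics/s6.png',cv2.resize(p[180:300,270:470],None,fx=4,fy=4,interpolation=cv2.INTER_CUBIC))
go((.537,-.1153,.1),-91.6)"
```

```text
shift [-2.508 -0.015 -0.014] twist -0.02 now [ 5.373e-01 -1.157e-01 -3.000e-04] jaw -91.69 t 12.5 gap 0.663 F [-1.6  1.2  6.3] tilt [ 0.009  0.002 -1.   ]
```

View pics/w6.png

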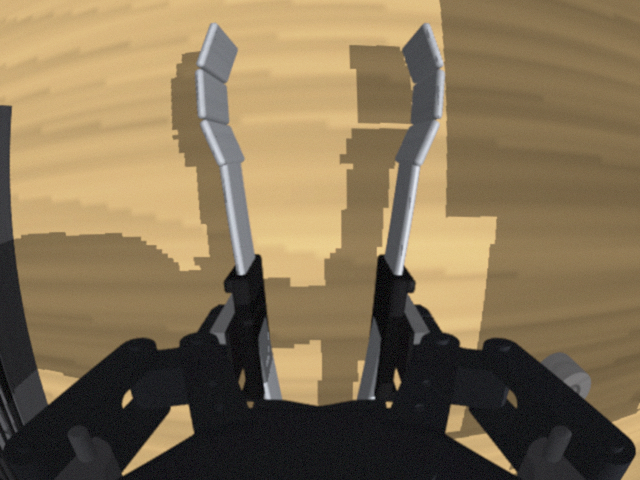

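View pics/s6.png

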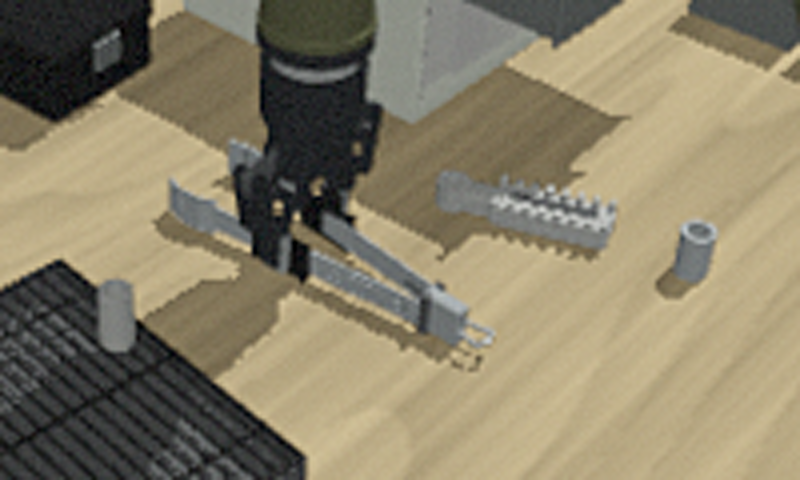

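The jaw is closed to about 56 mm, and the pads sit between the raised stops on both grips. I'll squeeze slightly more and lift.

Request:
move_arm(
  rows=[
    [[-0.05, 0, 0], 0],
    [[-0.1, 0, 0], 0],
    [[-0.1, 0, 0], 0],
    [[-0.15, 0, 0], 0],
    [[-0.2, 0, 0], 0],
    [[-0.4, 0, 0], 0],
    [[-0.7, 0, 0], 0],
    [[-1.1, 0, 0], 0],
    [[-1.5, 0, 0], 0],
    [[-1.8, 0, 0], 0],
  ],
  jaw=0.62,
)

```text
clock: 13.5
eef_pos: [0.5371, -0.1159, 0.0735]
ee_rot: [[0.01, -0.029, -1.0], [0.001, -1.0, 0.029], [-1.0, -0.002, -0.01]]
ft_force: [0.9, -0.1, -1.6]
finger_gap: 0.625
```

```bash
python3 -c "
from h import *
import pickle
s=telemetry.sense();p,d=eyes.get_image('wrist');cv2.imwrite('pics/w7.png',p);pickle.dump(s,open('s7.pkl','wb'))
p,d=eyes.get_image('side');cv2.imwrite('pics/s7.png',cv2.resize(p[180:300,270:470],None,fx=4,fy=4,interpolation=cv2.INTER_CUBIC))
go((.537,-.1153,.1),-91.6)"
```

```text
shift [-0.655 -0.018  0.013] twist -0.02 now [ 0.5378 -0.116   0.0738] jaw -91.7 t 13.6 gap 0.617 F [ 1.   0.3 -1. ] tilt [ 0.012  0.001 -1.   ]
```

View pics/w7.png

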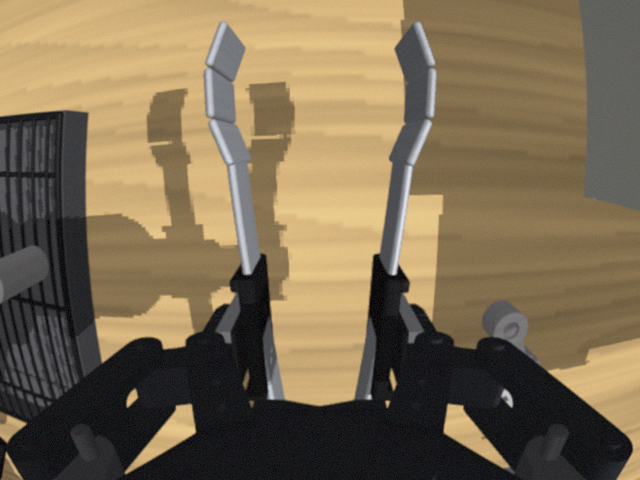

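View pics/s7.png

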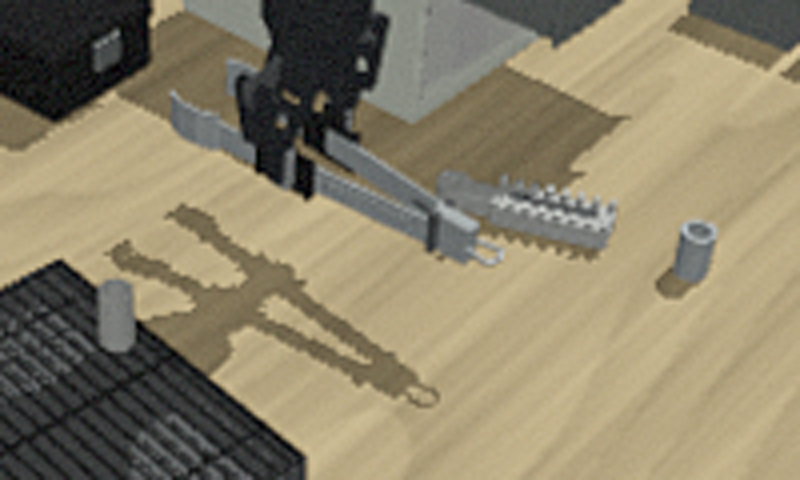

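The tongs are held level. I'll move to a hover over the bearing with the tongs at a yaw of about 25°.

```bash
python3 -c "
from h import *
import pickle;s=pickle.load(open('s7.pkl','rb'))
z=s['eef_pos'][2]+.0315
a=wray(s,(221,23),z);b=wray(s,(418,23),z);m=(a+b)/2;print(a,b,np.linalg.norm(a-b),(np.array(s['ee_rot']).T@(m-s['eef_pos'])).round(4))
go((.492,.1836,.15),-65)"
```

```text
[ 0.64403921 -0.08976856  0.10503866] [ 0.64228208 -0.14977595  0.10503866] 0.06003311045854682 [-0.0304  0.0007 -0.1065]
shift [-1.911 -7.455  1.343] twist -5.34 now [ 0.5378 -0.116   0.0738] jaw -91.7 t 13.6 gap 0.617 F [ 1.   0.3 -1. ] tilt [ 0.012  0.001 -1.   ]
```

Request:
move_arm(
  rows=[
    [[-0.6, 0, 0], 0],
    [[-1.2, -0.3, 0], 0],
    [[-1.7, -0.8, 0.1], -0.4],
    [[-1.9, -1.5, 0.2], -0.9],
    [[-1.9, -2.3, 0.4], -1.4],
    [[-1.9, -3.1, 0.5], -1.9],
    [[-1.9, -3.9, 0.7], -2.5],
    [[-1.9, -4.7, 0.8], -3.1],
    [[-1.9, -5.4, 0.9], -3.7],
    [[-1.9, -6.1, 1.0], -4.3],
  ],
)

```text
clock: 14.6
eef_pos: [0.5035, 0.1301, 0.1492]
ee_rot: [[0.012, 0.341, -0.94], [0.001, -0.94, -0.341], [-1.0, 0.003, -0.011]]
ft_force: [0.4, 0.4, -0.6]
finger_gap: 0.621
```

```bash
python3 -c "
from h import *
go((.492,.1836,.15),-65)"
```

```text
shift [-0.021 -1.356 -0.185] twist -1.01 now [0.5035 0.1301 0.1492] jaw -70.06 t 14.6 gap 0.621 F [ 0.4  0.4 -0.6] tilt [ 0.012  0.001 -1.   ]
```

Request:
move_arm(
  rows=[
    [[0, -0.4, 0], -0.3],
    [[0, -0.8, -0.1], -0.6],
    [[0, -1.1, -0.18], -0.9],
    [[0, -1.3, -0.18], -1.0],
    [[0, -1.35, -0.18], -1.0],
    [[0, -1.35, -0.18], -1.0],
    [[0, -1.35, -0.18], -1.0],
    [[0, -1.35, -0.18], -1.0],
    [[0, -1.35, -0.18], -1.0],
    [[0, -1.35, -0.18], -1.0],
  ],
)

```text
clock: 15.6
eef_pos: [0.492, 0.183, 0.1491]
ee_rot: [[0.012, 0.421, -0.907], [0.001, -0.907, -0.421], [-1.0, 0.004, -0.011]]
ft_force: [-1.0, 0.2, -1.2]
finger_gap: 0.626
```

```bash
python3 -c "
from h import *
import pickle
s=telemetry.sense();p,d=eyes.get_image('wrist');cv2.imwrite('pics/w8.png',p);pickle.dump(s,open('s8.pkl','wb'))
print(s['joints'])
go((.492,.1836,.15),-65)"
```

```text
[-0.08750128  0.4578242  -0.4621152   1.88760325  0.273179    0.84671898
 -1.82517302]
shift [-0.021 -0.011 -0.007] twist -0.02 now [0.4919 0.1831 0.1491] jaw -65.08 t 15.65 gap 0.618 F [ 0.4  0.1 -1.1] tilt [ 0.012  0.001 -1.   ]
```

View pics/w8.png

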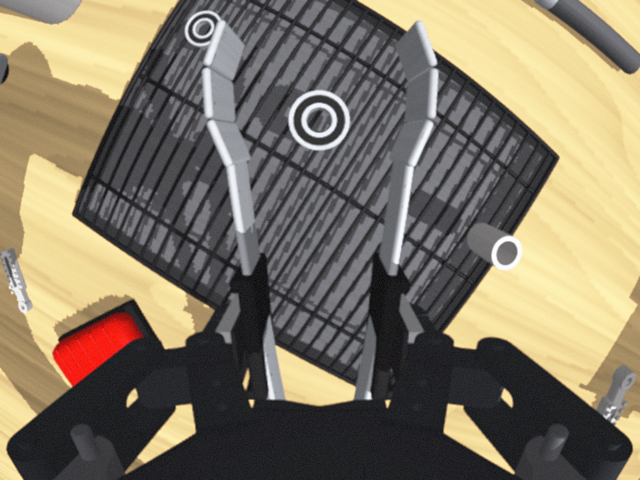

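The bearing, centred at (319,120), sits midway between the paddles, which are at x of about 215 and 425.

```bash
python3 -c "
from h import *
import pickle;s=pickle.load(open('s8.pkl','rb'))
b=wray(s,(319,120.5),.0475);R=np.array(s['ee_rot']);print(b,(R.T@(b-s['eef_pos'])).round(4))
z=s['eef_pos'][2]+.0315
for pl,pr in [((222,23),(418,23)),((207,68),(437,68)),((208,120),(434,120))]:
  a=wray(s,pl,z);c=wray(s,pr,z);print((R.T@((a+c)/2-s['eef_pos'])).round(4),np.linalg.norm(a-c))
u=np.array([np.cos(np.radians(25)),np.sin(np.radians(25))])
go((*(b[:2]-.0855*u),.037),-65)
go((.492,.1836,.037),-65)"
```

```text
[0.56915275 0.21793642 0.0475    ] [ 0.1026  0.0003 -0.0836]
[-0.0304  0.0007 -0.1062] 0.0597432512009125
[-0.0305  0.0014 -0.0918] 0.0697621915872999
[-0.0307  0.0011 -0.0753] 0.06825968591953496
shift [2.803 0.014 0.05 ] twist -0.02 now [0.4919 0.1831 0.1491] jaw -65.08 t 15.65 gap 0.618 F [ 0.4  0.1 -1.1] tilt [ 0.012  0.001 -1.   ]
shift [ 2.803 -0.024  0.023] twist -0.02 now [0.4919 0.1831 0.1491] jaw -65.08 t 15.65 gap 0.618 F [ 0.4  0.1 -1.1] tilt [ 0.012  0.001 -1.   ]
```

Request:
move_arm(
  rows=[
    [[0.2, 0.01, 0.05], 0],
    [[0.5, 0.01, 0.05], 0],
    [[0.9, 0.01, 0.05], 0],
    [[1.3, 0.01, 0.05], 0],
    [[1.7, 0.01, 0.05], 0],
    [[2.1, 0.01, 0.05], 0],
    [[2.4, 0.01, 0.05], 0],
    [[2.6, 0.01, 0.05], 0],
    [[2.75, 0.01, 0.05], 0],
    [[2.8, 0.01, 0.05], 0],
  ],
)

```text
clock: 16.65
eef_pos: [0.4915, 0.182, 0.0366]
ee_rot: [[0.011, 0.421, -0.907], [0.0, -0.907, -0.421], [-1.0, 0.004, -0.01]]
ft_force: [0.3, 1.0, -0.1]
finger_gap: 0.62
```

```bash
python3 -c "
from h import *
import pickle
s=telemetry.sense();p,d=eyes.get_image('wrist');cv2.imwrite('pics/w9.png',p);pickle.dump(s,open('s9.pkl','wb'))
p,d=eyes.get_image('side');cv2.imwrite('pics/s9.png',cv2.resize(p[210:360,170:370],None,fx=4,fy=4,interpolation=cv2.INTER_CUBIC))
b=wray(s,(319,120),.0475)
go((.492,.1836,.037),-65)"
```

```text
shift [ 0.004 -0.032 -0.024] twist -0.02 now [0.4917 0.182  0.0372] jaw -65.08 t 16.75 gap 0.62 F [ 0.5  0.3 -1.2] tilt [ 0.012  0.001 -1.   ]
```

View pics/w9.png

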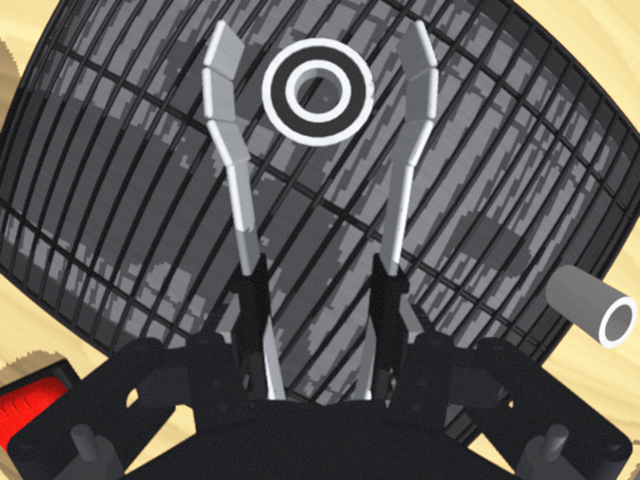

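View pics/s9.png

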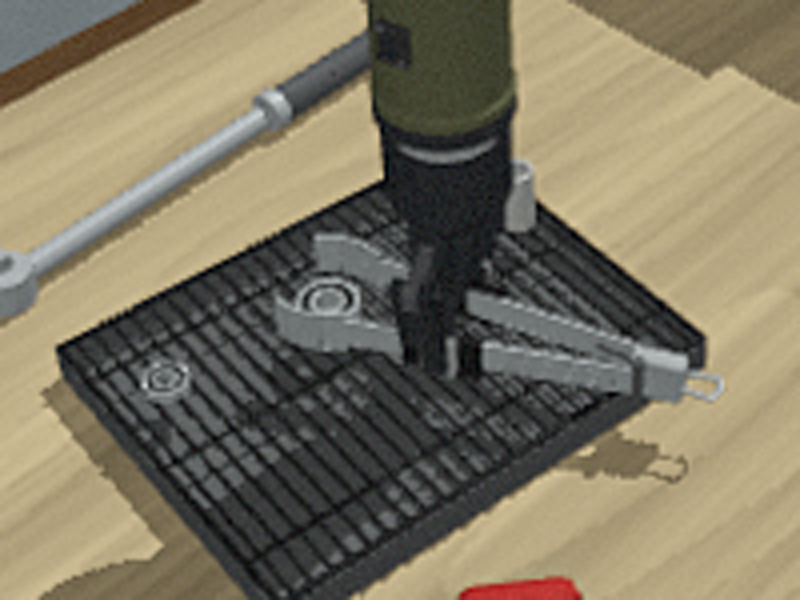

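```bash
python3 -c "
from h import *
import pickle;s=pickle.load(open('s9.pkl','rb'))
R=np.array(s['ee_rot']);b=wray(s,(318.5,92),.0475);print(b,(R.T@(b-s['eef_pos'])).round(4))
z=s['eef_pos'][2]+.0315
for pl,pr in [((222,22),(418,22)),((206,67),(438,67)),((208,120),(434,120))]:
  a=wray(s,pl,z);c=wray(s,pr,z);print((R.T@((a+c)/2-s['eef_pos'])).round(4),np.linalg.norm(a-c))
"
```

```text
[0.56909565 0.21789986 0.0475    ] [-0.01    0.0002 -0.0857]
[-0.0304  0.0007 -0.1065] 0.05974092894140351
[-0.0305  0.0014 -0.0921] 0.0703939288651108
[-0.0307  0.001  -0.0753] 0.06823652774646054
```

The bearing is centred laterally to under 1 mm and about 2 mm short lengthwise, inside the hollow. I'll close in two steps.

Request:
move_arm(
  rows=[
    [[0, 0.02, 0.02], 0],
    [[0, -0.02, 0.02], 0],
    [[0, -0.02, 0.02], 0],
    [[0, -0.02, 0.02], 0],
    [[0, -0.02, 0.02], 0],
    [[0, -0.02, 0.02], 0],
    [[0, -0.02, 0.02], 0],
    [[0, -0.02, 0.02], 0],
    [[0, -0.02, 0.02], 0],
    [[0, -0.02, 0.02], 0],
  ],
  jaw=0.5,
  newtons=45,
)

```text
clock: 17.75
eef_pos: [0.4906, 0.1824, 0.0371]
ee_rot: [[0.012, 0.421, -0.907], [0.001, -0.907, -0.421], [-1.0, 0.004, -0.011]]
ft_force: [-0.2, -0.2, -0.5]
finger_gap: 0.501
```

```bash
python3 -c "
from h import *
s=telemetry.sense();p,d=eyes.get_image('wrist');cv2.imwrite('pics/w10.png',p)
p,d=eyes.get_image('side');cv2.imwrite('pics/s10.png',cv2.resize(p[210:360,170:370],None,fx=4,fy=4,interpolation=cv2.INTER_CUBIC))
go((.492,.1836,.037),-65)"
```

```text
shift [ 0.004 -0.013 -0.043] twist -0.02 now [0.4906 0.1824 0.0371] jaw -65.08 t 17.85 gap 0.499 F [-0.5 -0.3 -0.9] tilt [ 0.012  0.001 -1.   ]
```

View pics/w10.png

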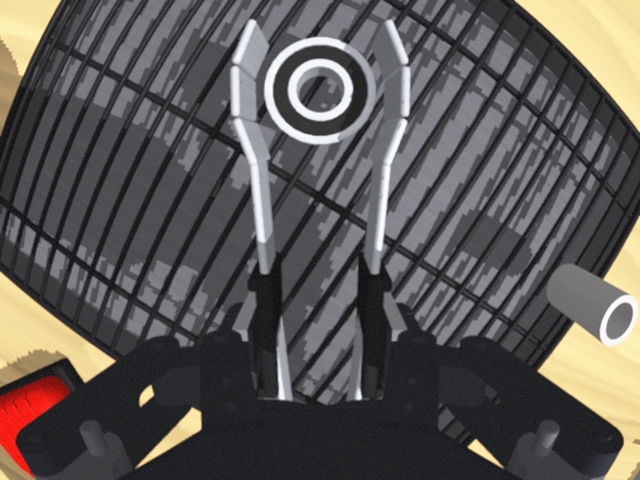

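View pics/s10.png

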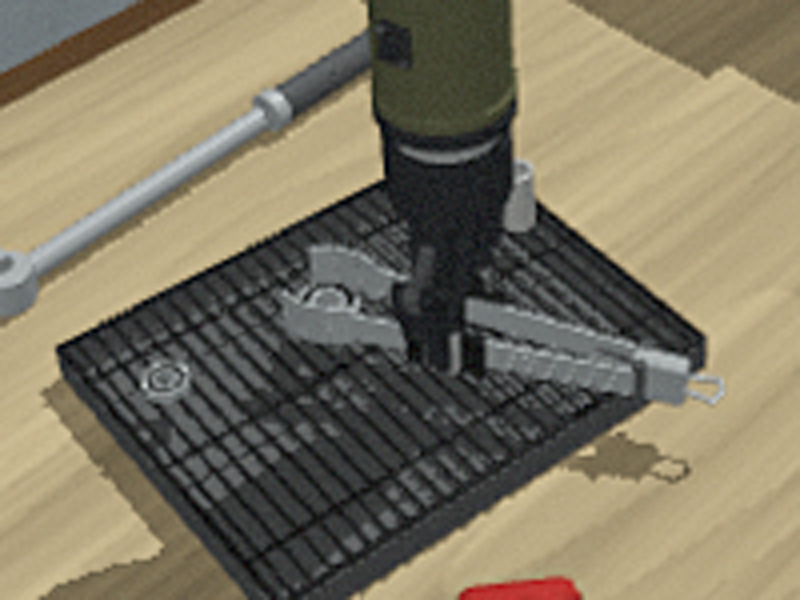

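Still centred: the bearing is at (320,91) and the middle of the paddles is at about (320,93). I'll close fully.

Request:
move_arm(
  rows=[
    [[0, 0, 0], 0],
    [[0, 0, 0], 0],
    [[0, 0, 0], 0],
    [[0, 0, 0], 0],
    [[0, 0, 0], 0],
    [[0, 0, 0], 0],
    [[0, 0, 0], 0],
    [[0, 0, 0], 0],
    [[0, 0, 0], 0],
    [[0, 0, 0], 0],
  ],
  jaw=0.3,
  newtons=45,
)

```text
clock: 18.85
eef_pos: [0.4906, 0.1824, 0.0371]
ee_rot: [[0.012, 0.421, -0.907], [0.001, -0.907, -0.421], [-1.0, 0.004, -0.011]]
ft_force: [-0.3, -0.3, 0.0]
finger_gap: 0.435
```

```bash
python3 -c "
from h import *
s=telemetry.sense();p,d=eyes.get_image('wrist');cv2.imwrite('pics/w11.png',p)
go((.492,.1836,.037),-65)"
```

```text
shift [ 0.003 -0.013 -0.044] twist -0.02 now [0.4906 0.1824 0.0371] jaw -65.08 t 18.9 gap 0.432 F [-0.7 -0.3  0.4] tilt [ 0.012  0.001 -1.   ]
```

View pics/w11.png

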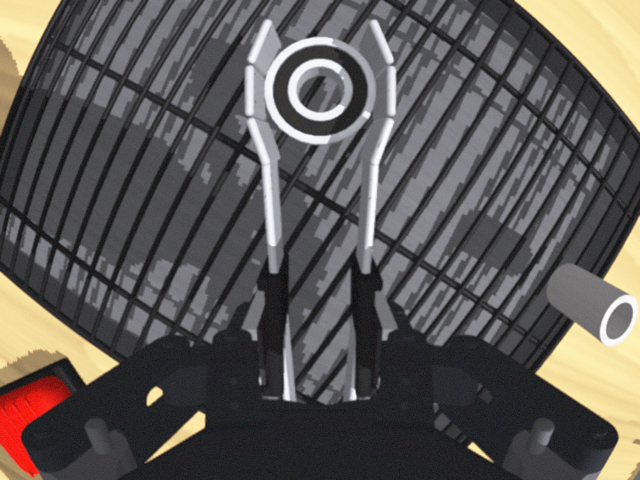

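The jaw stopped at gap 0.433, about 37–39 mm, on the bearing. I'll lift slowly first.

Request:
move_arm(
  rows=[
    [[-0.05, 0, 0], 0],
    [[-0.12, 0, 0], 0],
    [[-0.2, 0, 0], 0],
    [[-0.3, 0, 0], 0],
    [[-0.42, 0, 0], 0],
    [[-0.55, 0, 0], 0],
    [[-0.68, 0, 0], 0],
    [[-0.8, 0, 0], 0],
    [[-0.9, 0, 0], 0],
    [[-0.95, 0, 0], 0],
  ],
)

```text
clock: 19.9
eef_pos: [0.4903, 0.1825, 0.0756]
ee_rot: [[0.012, 0.421, -0.907], [0.001, -0.907, -0.421], [-1.0, 0.004, -0.011]]
ft_force: [0.3, 0.3, -1.2]
finger_gap: 0.432
```

```bash
python3 -c "
from h import *
s=telemetry.sense();p,d=eyes.get_image('wrist');cv2.imwrite('pics/w12.png',p)
p,d=eyes.get_image('side');cv2.imwrite('pics/s12.png',cv2.resize(p[210:360,170:370],None,fx=4,fy=4,interpolation=cv2.INTER_CUBIC))
go((.492,.1836,.19),-65)"
```

```text
shift [-2.864  0.004 -0.084] twist -0.02 now [0.4903 0.1824 0.0754] jaw -65.09 t 20.0 gap 0.434 F [-0.7 -0.7 -2. ] tilt [ 0.012  0.001 -1.   ]
```

View pics/w12.png

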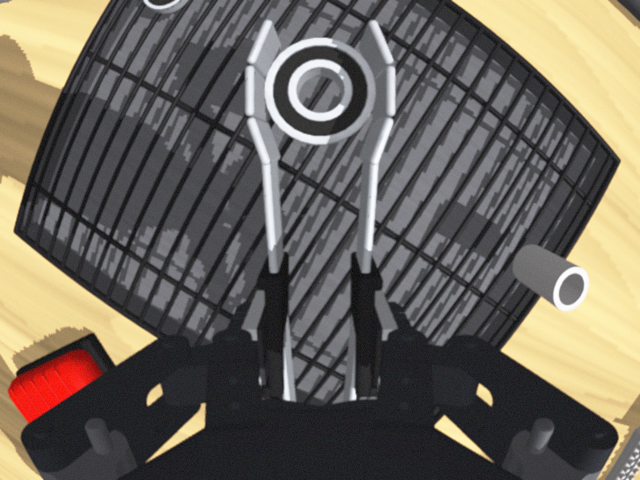

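View pics/s12.png

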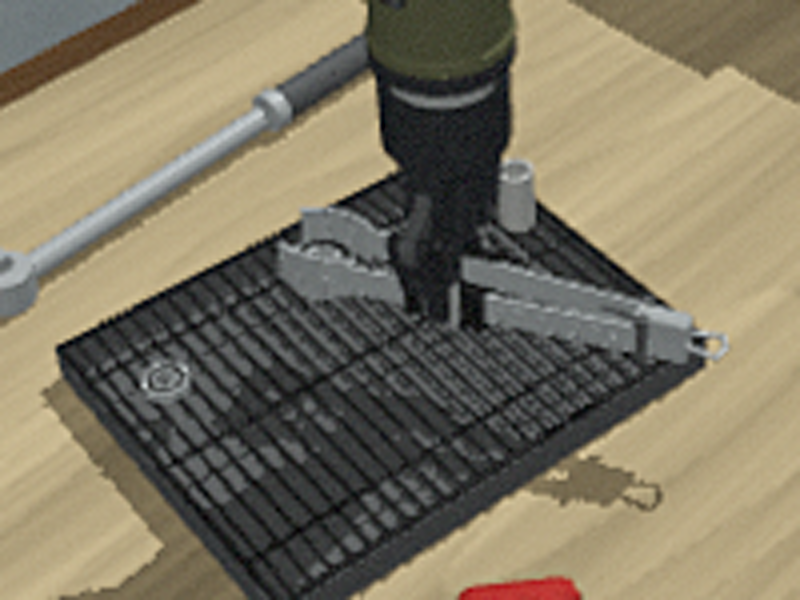

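The bearing came up with the tongs and stays at (320,91) relative to the gripper. I'll lift it the rest of the way.

Request:
move_arm(
  rows=[
    [[-0.15, 0, 0], 0],
    [[-0.4, 0, 0], 0],
    [[-0.8, 0, 0], 0],
    [[-1.2, 0, 0], 0],
    [[-1.6, 0, 0], 0],
    [[-2.0, 0, 0], 0],
    [[-2.4, 0, 0], 0],
    [[-2.7, 0, 0], 0],
    [[-2.9, 0, 0], 0],
    [[-3.0, 0, 0], 0],
  ],
)

```text
clock: 21.0
eef_pos: [0.489, 0.1824, 0.1962]
ee_rot: [[0.013, 0.421, -0.907], [0.001, -0.907, -0.421], [-1.0, 0.005, -0.012]]
ft_force: [-0.3, 0.9, -2.0]
finger_gap: 0.434
```

Request:
move_arm(
  rows=[
    [[0, 0, 0], 0],
    [[0, 0, 0], 0],
    [[0, 0, 0], 0],
    [[0, 0, 0], 0],
    [[0, 0, 0], 0],
    [[0, 0, 0], 0],
    [[0, 0, 0], 0],
    [[0, 0, 0], 0],
    [[0, 0, 0], 0],
    [[0, 0, 0], 0],
  ],
)

```text
clock: 22.0
eef_pos: [0.489, 0.1824, 0.1963]
ee_rot: [[0.013, 0.421, -0.907], [0.001, -0.907, -0.421], [-1.0, 0.005, -0.012]]
ft_force: [0.3, 0.1, -1.5]
finger_gap: 0.437
```

```bash
python3 -c "
from h import *
s=telemetry.sense();p,d=eyes.get_image('wrist');cv2.imwrite('pics/w13.png',p)
R=np.array(s['ee_rot']);print('bearing xy',(np.array(s['eef_pos'])+R@[0,0,-.0857]).round(3))
p,d=eyes.get_image('side');cv2.imwrite('pics/s13.png',p)
p,d=eyes.get_image('top');cv2.imwrite('pics/t13.png',p)
go((.492,.1836,.19),-65)"
```

```text
bearing xy [0.567 0.218 0.197]
shift [ 0.157  0.003 -0.079] twist -0.02 now [0.489  0.1824 0.1963] jaw -65.09 t 22.15 gap 0.429 F [-0.3  0.5 -1.2] tilt [ 0.013  0.001 -1.   ]
```

View pics/w13.png

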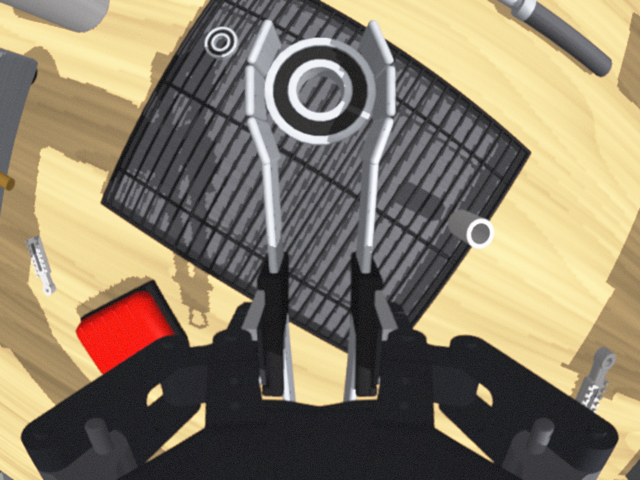

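View pics/s13.png

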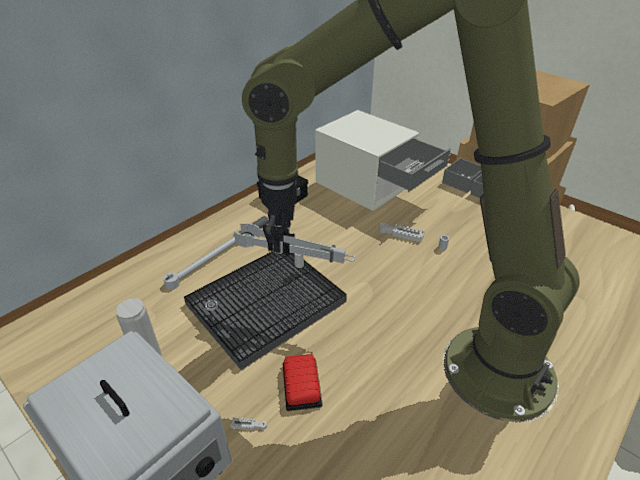

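View pics/t13.png

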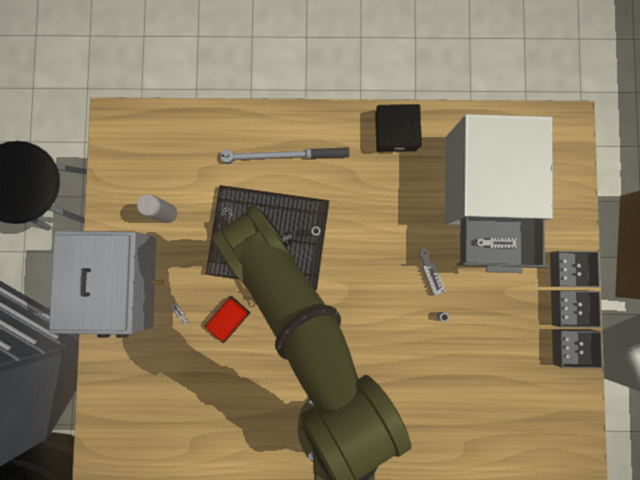

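The bearing is steady in the paddles about 16 cm above the rack. The footpeg is in the drawer at top-image (497,242), and the bystanders haven't moved.

```bash
python3 -c "
from h import *
print(manip.finish_job())"
```

```text
the job is handed in; nothing more can be done
None
```

The job is done and handed in at about 22 s of the 61 s allowed; the interface gives no verdict.

- **Footpeg:** I took the middle-sized one from the rack, about 102 mm by measurement. I laid it flat on the open drawer's floor, clear of the walls, and the last top picture still shows it there.
- **Bearing:** I picked up the tongs by their grips, closed them on the large bearing and lifted it about 16 cm straight up over the rack. It sat at the same place between the paddles in every picture from closing through the final hold. The pictures show only the tongs touching it. The gap held at about 0.43, and the wrist force was about 1–2 N, roughly the weight of tongs plus bearing.
- **Other loose things:** in the last pictures they are where they started.
- **Disagreements:**
  - The top and wrist cameras differed by 2–4 mm on some positions, so I used the wrist values for the close work.
  - The final jaw opening reads about 37 mm, against the 39 mm stated for holding the bearing. The gripper read about 1 mm low on the footpeg too.

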